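Line the parts cases up in a row on the squaring fence

ROBOT

A 6-joint arm with a two-finger parallel gripper is mounted at the origin on a cart in front of the work surface, level with it; the furniture and walls round the work are solid. World frame = base frame: x ahead of the robot, y to its left, z up, the work surface at z = 0. Lengths are in mm, angles in rad, forces in N, time in s.
With the tool pointing down it reaches from about 400 to 925 mm from the base axis. Payload 12.5 kg.
Tool frame: the origin (TCP) lies between the finger pads; the fingertips stand env.tip_extent ahead of it and the grasp point (between the pads) lies 11 mm behind it (env.tip_extent is the distance from the TCP to the fingertips, in mm); z points along the fingers, y is the line along which they close (so a half turn about z gives the same grasp; the last joint's range is limited). The gripper opens to 95 mm and grips with 3 to 60 N. Pads are 20 mm wide; open, the fingers measure 119 mm over their backs; the gripper's body (75 mm by 180 mm) begins 59 mm behind the grasp point.
Start: joints at [1.063, 0.491, 1.559, -0, 1.092, -0.106], TCP at [244.407, 575.249, 222.661] pointing down, gripper open.
Joint ranges: [-3.1, 3.1], [-0.84, 2.19], [0.05, 2.79], [-1.13, 4.28], [0.06, 2.93], [-2.69, 2.69]. Speed limits (rad/s): [2.22, 2.22, 2.79, 3.14, 3.14, 3.14].

INTERFACE

Orientations are given as [roll, pitch, yaw] about the fixed x, y, z axes, in that order (R = Rz(yaw) Ry(pitch) Rx(roll)).
In Python, from cell import env gives the robot as it stands.
- The arm moves only by the tool carry_out, never from a script. Its argument "motion" is a list of rows, each a list of 5 numbers: the shift along the tool's x, y, z in mm, then the turn about the tool's z in degrees, then the closure, from 0 (fully open) to 1 (shut). A call has 1 to 12 rows; each row shifts and turns the commanded pose from where the row before left it, along the tool's axes as they then stand; what a row does not reach is not made up. A row lasts 1/10 s, in which the tool goes at most 50 mm and 8.59 degrees, less where a joint would pass 70% of its speed; a pose out of reach is approached as far as the arm can. A call with a gripper value outside its range is refused whole. The fingers move at their own pace and stop on an object; the grip force is fixed at half the most. Time passes only in rows, so rows that do not move let the fingers close. It gives the time, the measured TCP pose, the force, the opening and the grip force at its end, in the units of the state.
- env.state(): the state, without advancing time (a new reading comes with each control period).
- env.read_camera(name): name is "scene" or "top" or "wrist"; returns a dict with "color" (420x560x3 uint8, red, green, blue), "K" (3x3 intrinsics, pixels), "dist" ([k1, k2, p1, p2, k3] as OpenCV has them; the pictures are not rectified), "R" (3x3) and "t" (3): a world point X has camera coordinates R X + t; the wrist camera has in their place "hand_eye" (4x4, takes a point from camera to tool coordinates, whose origin is the TCP and whose axes are the flange's). Camera axes: x right, y down, z forward; pixel columns grow to the right and rows downward; lengths in mm; the calibration is good to about 2 mm. A picture is of the moment at which its call begins: read the wrist's pose just before it. There is no depth.
- env.job_done(): hands the job in; it is judged then, once.
The state is a dict: "t": time; "joints": joint angles; "qvel": joint speeds; "tau": joint torques, N m; "eef_pos": TCP position; "tcp_rot": TCP orientation; "ft_force": force on the tool from outside, world axes, zero at the start; "moment": the same for the moment, N m; "opening": opening from 0.0 (shut) to 1.0 (fully open); "grip_force": force on a finger pad.
Only numpy, scipy, OpenCV 4.12 (cv2) and the standard library are available. Lean on these libraries where they do the work, as an engineer would, in place of code of your own. Each camera call takes 0.05 s, during which the arm holds its last target. There are 200 camera calls.

TASK

Shut the open lid of the parts case, and put the three blue parts cases in a neat row in the corner of the aluminium fence: their short ends flush against the long back rail, the first case's long side against the short end stop at the left, and each case touching the next with no gaps, in any order. Slide the cases along the table, do not lift them, and leave the other things on the table where they are.

Things in the scene. Friction and masses are not known exactly. Their poses are not given: they have to be found in the camera images.
- fence: Fixed L-shaped fence of aluminium bar 16 mm wide, 25 mm high. Origin: inside corner of the L, at table height. The back rail runs 315 mm from it along -y; its face is the plane x = 0, facing -x (the robot). The end stop runs 65 mm along -x; its face is the plane y = 0, facing -y (right as the robot sees it). The cases belong in x < 0, y < 0.
- case_a: Dark-blue parts case with pale lid, 70 x 110 mm in plan, 25 mm high shut (hinges stand out 3 mm more without colliding). Origin: centre of the underside; x along the 70 mm width, hinge on the +x long side; y along the 110 mm length. Its lid is fixed shut.
- case_b: Dark-blue parts case with pale lid, 70 x 110 mm in plan, 25 mm high shut (hinges stand out 3 mm more without colliding). Origin: centre of the underside; x along the 70 mm width, hinge on the +x long side; y along the 110 mm length. Its lid is fixed shut.
- case_open: Dark-blue parts case with pale lid, 70 x 110 mm in plan, 25 mm high shut (hinges stand out 3 mm more without colliding). Origin: centre of the underside; x along the 70 mm width, hinge on the +x long side; y along the 110 mm length. Its lid stands open on the +x side (left as the robot sees it), its edge 93 mm above the table; tipped back over the case it falls shut by its weight.
- case_open_lid (a joint): Lid of case_open: 0 = shut flat, 1.57 = upright, 1.66 = fully open leaning slightly outwards. The hinge line is 34 mm along +x from the case's origin, 24 mm high; the lid is 69 x 110 mm, 2 mm thick.
- flux_jar: Bystander: dark round jar with a black lid, 56 mm across, 45 mm high, behind the fence. Origin: centre of the underside.
- spool: Bystander: solder spool with blue flanges, 54 mm across, 42 mm high, right of the cases. Origin: centre of the underside.

How it is judged:
By the outcome, as a careful person would: the job done as asked, in the order asked, and still so for the second after the job is handed in, with the robot touching nothing.
It also fails if it takes over 69 s, if anything falls off the work surface, if the arm or the gripper's body presses on something with over 40 N, if the wrist force passes 120 N, or if a joint passes its speed limit or range.

## Working session

There is one attempt and no reset: what is moved stays moved. The work goes in short steps, Python scripts to look and compute and a tool call to move; the robot and the scene stay as the last step left them, time stands still between calls to the robot, and variables do not carry over. Pictures are saved under pics/ and viewed, at most 10 in all, crops included, and the job is handed in when it is done.

Besides the shell and the picture viewer there is one more tool, called after "Request:" by a JSON object that holds its "op" and its "data". carry_out: Moves the arm, as the interface text tells. Its arguments: {"type":"object","properties":{"motion":{"type":"array"}},"required":["motion"]}

```bash
mkdir -p pics; python3 - <<'E'
from cell import env
import cv2
s=env.state();print({k:s[k] for k in('t','eef_pos','tcp_rot','opening')},env.tip_extent)
for n in('top','scene'):
    c=env.read_camera(n);cv2.imwrite(f'pics/{n}0.png',c['color'][:,:,::-1])
    print(n,c['K'],c['dist'],c['R'],c['t'])
E
```

```text
{'t': 0.0, 'eef_pos': array([244.28379746, 575.03073857, 222.05343349]), 'tcp_rot': array([-3.14046492e+00, -1.03410477e-04,  2.73979603e+00]), 'opening': 0.9978955436905641} 8.0
top [[452.29745743   0.         276.60286034]
 [  0.         452.29745743 214.40736222]
 [  0.           0.           1.        ]] [-0.06628407  0.          0.          0.          0.        ] [[-0.00563664 -0.99982213 -0.01799809]
 [-0.99257152  0.00778136 -0.12141349]
 [ 0.12153194  0.01718003 -0.99243883]] [267.31891322 574.13387691 925.56772087]
scene [[437.43487864   0.         287.850286  ]
 [  0.         437.43487864 207.15863866]
 [  0.           0.           1.        ]] [-0.10609386  0.          0.          0.          0.        ] [[ 0.8867216  -0.46196963  0.01757451]
 [-0.2182054  -0.45174035 -0.86505321]
 [ 0.40756743  0.76322652 -0.5013722 ]] [-408.22261212  301.14501134  490.3970251 ]
```

View pics/top0.png

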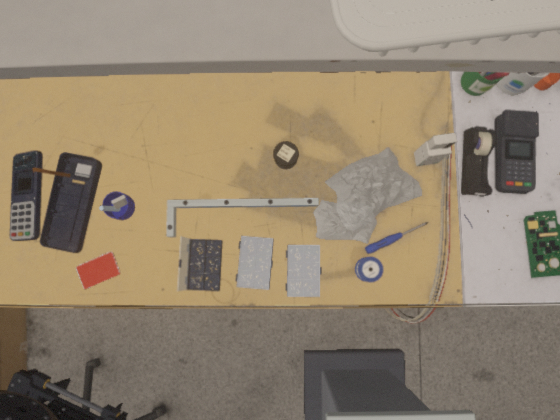

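View pics/scene0.png

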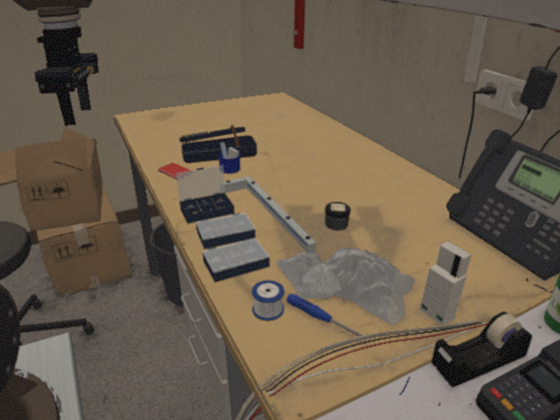

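The top view shows the fence corner at about (174,207) and the open case at (203,265), its lid upright on the left. The closed cases are at (255,263) and (304,270), the spool at (369,269) and the jar at (286,154).

```bash
cat > h.py <<'E'
import numpy as np, cv2
def ray(c,px,h,R=None,t=None):
    R=c['R'] if R is None else R; t=c['t'] if t is None else t
    u=cv2.undistortPoints(np.array(px,float).reshape(-1,1,2),c['K'],c['dist'])[:,0]
    d=np.c_[u,np.ones(len(u))]@R; o=-R.T@t
    return o+d*((h-o[2])/d[:,2])[:,None]
def rects(c,mask,h,amin=300,R=None,t=None):
    out=[]
    for k in cv2.findContours(mask,cv2.RETR_EXTERNAL,cv2.CHAIN_APPROX_NONE)[0]:
        if cv2.contourArea(k)>amin:
            p=ray(c,k,h,R,t)[:,:2].astype(np.float32)
            out.append((cv2.minAreaRect(p),k.reshape(-1,2).mean(0).round()))
    return out
E
python3 - <<'E'
from cell import env
from h import *
c=env.read_camera('top');im=c['color'];hsv=cv2.cvtColor(im,cv2.COLOR_RGB2HSV)
m=((hsv[...,1]<60)&(hsv[...,2]>120)).astype(np.uint8)*255
m[:, :160]=0;m[:195]=0;m[300:]=0;m[:,335:]=0
for r,k in rects(c,m,25,150):print('pale',k,r)
d=(hsv[...,2]<90).astype(np.uint8)*255; d[:,:170]=0;d[:225]=0;d[300:]=0;d[:,345:]=0
for r,k in rects(c,d,12,150):print('dark',k,r)
crop=lambda a:cv2.resize(a[190:305,155:400],None,fx=3.2,fy=3.2,interpolation=cv2.INTER_CUBIC)
cv2.imwrite('pics/c.png',crop(im[:,:,::-1]))
E
```

```text
pale [303. 270.] ((457.1870422363281, 208.216796875), (72.27738189697266, 107.88207244873047), 89.55315399169922)
pale [183. 263.] ((474.07562255859375, 465.2720642089844), (20.069156646728516, 111.29131317138672), 87.33856964111328)
pale [255. 262.] ((475.0631103515625, 310.84088134765625), (70.74665832519531, 109.86248016357422), 85.07456970214844)
pale [253. 209.] ((573.0270385742188, 321.8191223144531), (363.8413391113281, 90.6158218383789), 88.54352569580078)
dark [203. 268.] ((471.22723388671875, 421.528076171875), (69.5228500366211, 106.60453033447266), 87.47663116455078)
```

View pics/c.png

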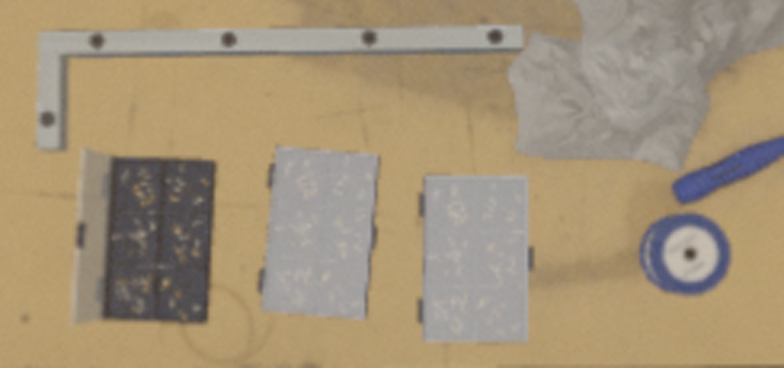

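The crop shows the fence's outer edges clearly, and all three cases lie roughly along x. Next I'll fit the fence and the goals.

```bash
python3 - <<'E'
from cell import env
from h import *
c=env.read_camera('top');im=c['color'];hsv=cv2.cvtColor(im,cv2.COLOR_RGB2HSV)
S=hsv[...,1].astype(float)
def cross(v):  # subpixel first crossing sand(high sat)->metal(low sat)
    th=(v.max()+v.min())/2;i=np.argmax(v<th);return i-1+(v[i-1]-th)/(v[i-1]-v[i])
rail=[(u,193+cross(S[193:207,u])) for u in range(178,310,3)]
stop=[(160+cross(S[r,160:175]),r) for r in range(206,233,2)]
P=ray(c,rail,25);Q=ray(c,stop,25)
a=np.polyfit(P[:,1],P[:,0],1);b=np.polyfit(Q[:,0],Q[:,1],1)
print('cam',-c['R'].T@c['t'])
print('rail outer x=',a,np.std(P[:,0]-np.polyval(a,P[:,1])),P[0],P[-1]);print('stop outer y=',b,np.std(Q[:,1]-np.polyval(b,Q[:,0])))
th=np.arctan(-a[0]);print('fence yaw',th, 'at y=400 face x',np.polyval(a,400)-16,'stop face y at x=560',np.polyval(b,560)-16)
d=(hsv[...,2]<90).astype(np.uint8)*255; d[:,:170]=0;d[:225]=0;d[300:]=0;d[:,345:]=0
print(rects(c,d,24,150))
E
```

```text
cam [458.88966713 246.90254024 993.0881758 ]
rail outer x= [-4.49930166e-03  6.14758703e+02] 0.27713264418365435 [612.55530451 478.59037339  25.        ] [614.33270391 197.63315333  25.        ]
stop outer y= [5.26500173e-04 5.03401482e+02] 0.2766512092792962
fence yaw 0.004499271298549181 at y=400 face x 596.958982670928 stop face y at x=560 487.6963219875458
[(((471.0338134765625, 419.41839599609375), (68.80883026123047, 105.19851684570312), 87.54576873779297), array([205., 264.]))]
```

Request:
{"op": "carry_out", "data": {"motion": [[0,0,0,-7.7,1],[0,0,0,-7.7,1],[0,0,0,-7.6,1],[-45,-14,0,0,1],[-45,-14,0,0,1],[-45,-14,14,0,1],[-45,-14,14,0,1],[-45,-14,14,0,1],[0,0,30,0,1],[0,0,0,0,1],[0,0,0,0,1]]}}

```text
t: 1.3
eef_pos: [468.9, 505.3, 150.7]
tcp_rot: [-3.141, -0.001, 3.141]
ft_force: [-0.4, 0.6, 0.3]
opening: 0.133
grip_force: 0.0
```

Request:
{"op": "carry_out", "data": {"motion": [[0,0,40,0,1],[0,0,32,0,1],[0,0,0,0,1],[0,-10,0,0,1],[0,-10,0,0,1],[0,-10,0,0,1],[0,-10,0,0,1],[0,-10,0,0,1],[0,-10,0,0,1],[0,-10,0,0,1],[0,0,0,0,1]]}}

```text
t: 2.4
eef_pos: [469.5, 433.9, 78.7]
tcp_rot: [-3.141, -0.0, 3.14]
ft_force: [0.2, 0.3, -0.3]
opening: 0.011
grip_force: 0.0
```

Request:
{"op": "carry_out", "data": {"motion": [[0,-15,0,0,1],[0,-10,0,0,1],[0,0,-20,0,1],[0,0,-40,0,1],[0,0,-40,0,1],[40,0,-40,0,0],[40,0,-40,0,0],[40,0,0,0,0],[0,0,0,0,0]]}}

```text
t: 3.3
eef_pos: [355.2, 409.6, 250.7]
tcp_rot: [3.141, 0.001, -3.14]
ft_force: [-0.0, 0.7, 0.0]
opening: 0.287
grip_force: 0.0
```

```bash
python3 - <<'E'
from cell import env
from h import *
for n in('top','scene'):
    c=env.read_camera(n);cv2.imwrite(f'pics/{n}1.png',c['color'][:,:,::-1])
E
```

```text
(no output)
```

View pics/scene1.png

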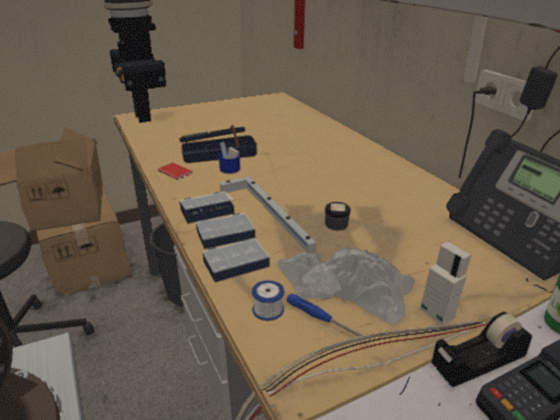

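The lid is shut: the leftmost case at (207,206) now lies flat. Next I'll measure all three cases again.

```bash
cat > m.py <<'E'
from cell import env
from h import *
c=env.read_camera('top');im=c['color'];hsv=cv2.cvtColor(im,cv2.COLOR_RGB2HSV)
m=((hsv[...,1]<60)&(hsv[...,2]>120)).astype(np.uint8)*255
m[:, :160]=0;m[:195]=0;m[300:]=0;m[:,335:]=0
for r,k in rects(c,m,25,150):print('pale',k,np.round(r[0],1),np.round(r[1],1),round(r[2],2))
print(env.state()['eef_pos'],env.state()['opening'])
E
python3 m.py
```

```text
pale [303. 270.] [457.2 208.2] [ 72.3 107.9] 89.55
pale [203. 265.] [471.1 423.3] [ 70.  111.1] 87.06
pale [255. 262.] [475.1 311.2] [ 71.4 110.2] 85.49
pale [251. 209.] [573.  321.8] [363.8  90.6] 88.54
[358.93977129 410.00652514 249.37687436] 0.4136789817510907
```

Request:
{"op": "carry_out", "data": {"motion": [[-37,7,0,2.7,0],[-37,7,40,0,0],[0,0,45,0,0],[0,0,45,0,0],[0,0,40,0,0],[0,0,0,0,0],[0,0,0,0,0]]}}

```text
t: 4.15
eef_pos: [430.4, 421.7, 82.9]
tcp_rot: [-3.141, -0.001, 3.093]
ft_force: [0.3, 0.3, 0.7]
opening: 0.979
grip_force: 0.0
```

Request:
{"op": "carry_out", "data": {"motion": [[-2,2,35,0,0],[0,0,25,0,0],[0,0,10,0,0],[0,0,0,0,0],[0,0,0,0,1],[0,0,0,0,1],[0,0,0,0,1],[0,0,0,0,1],[0,0,0,0,1],[0,0,0,0,1]]}}

```text
t: 5.15
eef_pos: [431.9, 424.0, 13.8]
tcp_rot: [3.141, 0.001, 3.094]
ft_force: [-0.9, -1.5, 6.7]
opening: 0.733
grip_force: 30.0
```

Request:
{"op": "carry_out", "data": {"motion": [[0,0,0,-3,1],[-15,5,0,0,1],[-15,6,0,0,1],[-15,6,0,0,1],[-12,5,0,0,1],[-7,2,0,0,1],[0,0,0,0,1],[0,0,0,0,1]]}}

```text
t: 5.95
eef_pos: [496.3, 448.4, 13.8]
tcp_rot: [3.141, 0.002, -3.137]
ft_force: [2.2, -0.1, 4.3]
opening: 0.732
grip_force: 30.0
```

Request:
{"op": "carry_out", "data": {"motion": [[0,1,0,0,1],[0,1,0,0,1],[0,1,0,0,1],[0,0,0,0,1]]}}

```text
t: 6.35
eef_pos: [495.8, 450.8, 13.8]
tcp_rot: [-3.141, 0.0, -3.137]
ft_force: [-1.3, -5.3, 8.5]
opening: 0.735
grip_force: 30.0
```

Request:
{"op": "carry_out", "data": {"motion": [[0,1,0,0,1],[0,1,0,0,1],[0,0,0,0,1],[0,0,0,0,1]]}}

```text
t: 6.75
eef_pos: [495.7, 452.3, 13.8]
tcp_rot: [-3.141, -0.0, -3.137]
ft_force: [-0.6, -7.3, 8.9]
opening: 0.73
grip_force: 30.0
```

Request:
{"op": "carry_out", "data": {"motion": [[-3,0,0,0,1],[-2,0,0,0,1],[-2,0,0,0,1],[0,0,0,0,1],[0,0,0,0,1]]}}

```text
t: 7.25
eef_pos: [500.3, 452.1, 13.7]
tcp_rot: [-3.139, -0.005, -3.137]
ft_force: [-12.5, -6.9, 14.6]
opening: 0.731
grip_force: 30.0
```

Request:
{"op": "carry_out", "data": {"motion": [[-2,0,0,0,1],[0,0,0,0,1],[0,0,0,0,1]]}}

```text
t: 7.55
eef_pos: [502.2, 452.2, 13.7]
tcp_rot: [-3.139, -0.005, -3.137]
ft_force: [-13.9, -7.9, 14.9]
opening: 0.732
grip_force: 30.0
```

Request:
{"op": "carry_out", "data": {"motion": [[0,2,0,0,1],[0,1,0,0,1],[0,0,0,0,1],[0,0,0,0,1]]}}

```text
t: 7.95
eef_pos: [502.1, 452.2, 13.5]
tcp_rot: [-3.134, -0.007, -3.137]
ft_force: [-11.2, -24.0, 20.6]
opening: 0.73
grip_force: 30.0
```

```bash
python3 - <<'E'
from cell import env
from h import *
for n in('top','wrist'):
    c=env.read_camera(n);im=c['color'][:,:,::-1]
    cv2.imwrite(f'pics/{n}2.png',cv2.resize(im[190:305,155:400],None,fx=3.2,fy=3.2,interpolation=cv2.INTER_CUBIC) if n=='top' else im)
E
```

```text
(no output)
```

View pics/wrist2.png

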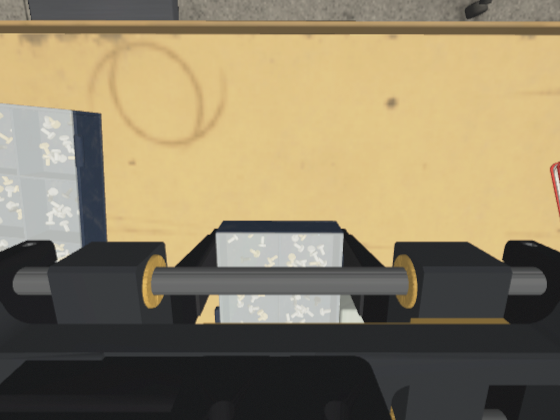

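The wrist view is mostly blocked, but it shows the gripped case's front end square between the fingers at (280,230). The stop is reached at y=452; I'll keep going in x until the rail stops it.

Request:
{"op": "carry_out", "data": {"motion": [[-2,-1.5,0,0,1],[0,0,0,0,1],[0,0,0,0,1]]}}

```text
t: 8.35
eef_pos: [503.3, 452.2, 13.4]
tcp_rot: [-3.136, -0.007, -3.137]
ft_force: [-15.7, -14.8, 17.8]
opening: 0.734
grip_force: 30.0
```

Request:
{"op": "carry_out", "data": {"motion": [[-2,0,0,0,1],[0,0,0,0,1],[0,0,0,0,1]]}}

```text
t: 8.65
eef_pos: [504.2, 452.2, 13.2]
tcp_rot: [-3.135, -0.01, -3.137]
ft_force: [-20.8, -13.6, 19.1]
opening: 0.736
grip_force: 30.0
```

Request:
{"op": "carry_out", "data": {"motion": [[-2,0,0,0,1],[0,0,0,0,1],[0,0,0,0,1]]}}

```text
t: 8.95
eef_pos: [505.5, 452.2, 12.9]
tcp_rot: [-3.135, -0.011, -3.137]
ft_force: [-23.7, -13.0, 18.0]
opening: 0.733
grip_force: 30.0
```

Request:
{"op": "carry_out", "data": {"motion": [[2,-1,0,0,0.3],[2,0,0,0,0],[0,0,0,0,0],[0,0,0,0,0],[0,0,-30,0,0],[0,0,-50,0,0],[40,-20,-50,0,0],[40,-40,0,0,0],[0,-40,0,0,0],[0,0,0,0,0],[0,0,0,0,0]]}}

```text
t: 10.05
eef_pos: [442.5, 363.1, 130.7]
tcp_rot: [3.141, 0.001, -3.138]
ft_force: [0.3, 1.3, -0.6]
opening: 0.998
grip_force: 0.0
```

```bash
python3 m.py; python3 - <<'E'
from cell import env
from h import *
c=env.read_camera('top');im=c['color'][:,:,::-1]
cv2.imwrite('pics/top3.png',cv2.resize(im[190:305,155:345],None,fx=4,fy=4,interpolation=cv2.INTER_CUBIC))
E
```

```text
pale [303. 270.] [457.2 208.2] [ 72.3 107.9] 89.56
pale [259. 253.] [488.2 310.7] [72.3 84.2] 85.65
pale [250. 213.] [555.5 320.9] [124.9 366. ] 2.19
[442.53581309 363.65465889 130.4695631 ] 1.0013556658865366
```

View pics/top3.png

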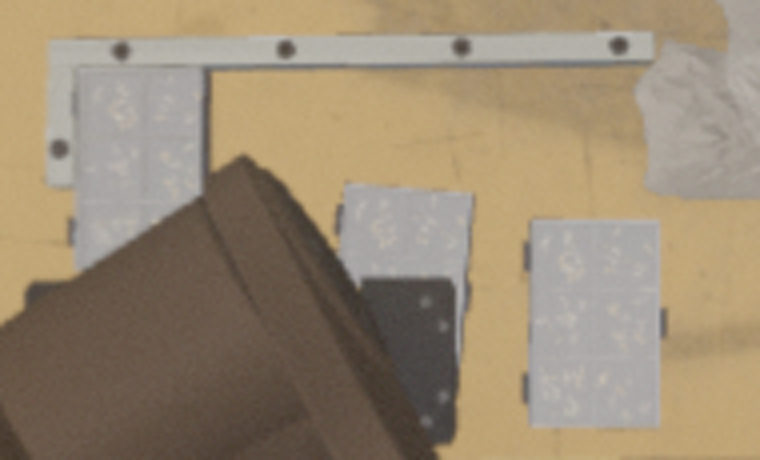

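Case 1 is in the corner, flush with the rail at (140,68) and the stop at (75,120), and square. Next is case a.

Request:
{"op": "carry_out", "data": {"motion": [[2,-25,0,4.9,0],[0,-24.5,0,0,0],[0,0,45,0,0],[0,0,40,0,0],[0,0,20,0,0],[0,0,12,0,0],[0,0,0,0,0],[0,0,0,0,1],[0,0,0,0,1],[0,0,0,0,1],[0,0,0,0,1],[0,0,0,0,1]]}}

```text
t: 11.35
eef_pos: [438.3, 314.0, 14.0]
tcp_rot: [3.141, 0.001, 3.061]
ft_force: [-2.1, -0.1, 6.9]
opening: 0.735
grip_force: 30.0
```

Request:
{"op": "carry_out", "data": {"motion": [[0,0,0,-4.8,1],[-14,11,0,0,1],[-16,12,0,0,1],[-16,12,0,0,1],[-12,9,0,0,1],[-4,3,0,0,1],[-3,0,0,0,1],[-2,0,0,0,1],[-2,0,0,0,1],[0,0,0,0,1]]}}

```text
t: 12.35
eef_pos: [505.3, 360.8, 13.9]
tcp_rot: [-3.141, -0.003, -3.139]
ft_force: [-9.7, -0.5, 11.2]
opening: 0.733
grip_force: 30.0
```

Request:
{"op": "carry_out", "data": {"motion": [[-2,0,0,0,1],[0,0,0,0,1],[0,0,0,0,1]]}}

```text
t: 12.65
eef_pos: [505.7, 360.7, 13.9]
tcp_rot: [-3.14, -0.006, -3.139]
ft_force: [-17.3, 0.1, 14.1]
opening: 0.732
grip_force: 30.0
```

Request:
{"op": "carry_out", "data": {"motion": [[-2,0,0,0,1],[0,0,0,0,1],[0,0,0,0,1]]}}

```text
t: 12.95
eef_pos: [506.6, 360.5, 13.7]
tcp_rot: [-3.139, -0.008, -3.139]
ft_force: [-22.7, 0.9, 16.1]
opening: 0.734
grip_force: 30.0
```

Request:
{"op": "carry_out", "data": {"motion": [[3,0,0,0,0.2],[0,0,0,0,0.2],[0,0,0,0,0.2],[0,0,-15,0,0.2],[0,0,-35,0,0.2],[-10,-25,-10,0,1],[-26,-30,0,0,1],[0,0,0,0,1],[0,0,0,0,1],[0,0,0,0,1]]}}

```text
t: 13.95
eef_pos: [543.6, 306.4, 73.5]
tcp_rot: [3.141, -0.0, -3.138]
ft_force: [0.4, 0.4, 0.0]
opening: 0.436
grip_force: 0.0
```

Request:
{"op": "carry_out", "data": {"motion": [[0,0,0,0,1],[0,0,0,0,1],[0,0,0,0,1],[0,0,0,0,1],[0,0,35,0,1],[0,0,24,0,1],[0,0,0,0,1],[0,6,0,0,1],[0,6,0,0,1],[0,5,0,0,1],[0,4,0,0,1],[0,0,0,0,1]]}}

```text
t: 15.15
eef_pos: [544.2, 327.8, 15.2]
tcp_rot: [3.141, 0.002, -3.138]
ft_force: [0.6, 0.7, 0.1]
opening: 0.004
grip_force: 0.0
```

Request:
{"op": "carry_out", "data": {"motion": [[0,4,0,0,1],[0,3,0,0,1],[0,0,0,0,1],[0,0,0,0,1]]}}

```text
t: 15.55
eef_pos: [544.0, 334.2, 14.4]
tcp_rot: [3.141, 0.0, -3.139]
ft_force: [-0.7, -1.0, 0.9]
opening: 0.007
grip_force: 0.6
```

Request:
{"op": "carry_out", "data": {"motion": [[0,2,0,0,1],[0,2,0,0,1],[0,0,0,0,1],[0,0,0,0,1]]}}

```text
t: 15.95
eef_pos: [543.9, 338.2, 14.2]
tcp_rot: [3.141, 0.0, -3.138]
ft_force: [0.2, -3.1, 2.7]
opening: 0.004
grip_force: 1.5
```

Request:
{"op": "carry_out", "data": {"motion": [[0,3,0,0,1],[0,3,0,0,1],[0,0,0,0,1],[0,0,0,0,1]]}}

```text
t: 16.35
eef_pos: [543.7, 340.0, 14.2]
tcp_rot: [-3.136, -0.003, -3.138]
ft_force: [2.0, -31.7, 11.8]
opening: 0.007
grip_force: 16.4
```

Request:
{"op": "carry_out", "data": {"motion": [[0,2,0,0,1],[0,2,0,0,1],[0,0,0,0,1],[0,0,0,0,1]]}}

```text
t: 16.75
eef_pos: [543.6, 340.2, 14.2]
tcp_rot: [-3.131, -0.006, -3.138]
ft_force: [4.7, -56.7, 18.6]
opening: 0.007
grip_force: 29.5
```

```bash
python3 m.py; python3 - <<'E'
from cell import env
from h import *
c=env.read_camera('top');im=c['color'][:,:,::-1]
cv2.imwrite('pics/top4.png',cv2.resize(im[190:305,155:345],None,fx=4,fy=4,interpolation=cv2.INTER_CUBIC))
E
```

```text
pale [307. 264.] [457.2 207.1] [ 70.1 107.8] 89.61
pale [177. 224.] [550.  473.3] [ 61.7 126.6] 88.78
pale [307. 210.] [570.1 217. ] [153.7  90.7] 88.81
[543.62697898 340.21758894  14.23035074] 0.004398911486956033
```

View pics/top4.png

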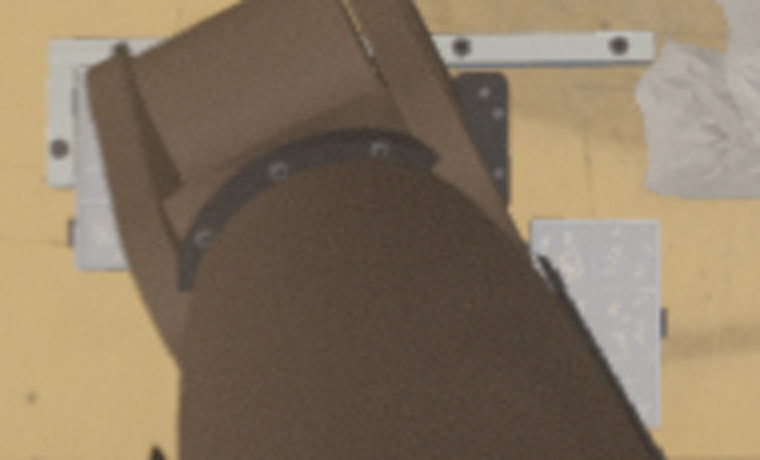

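Case a is hard against case 1, with a firm stop at y=340 (the arm hides the view). Next is case b.

Request:
{"op": "carry_out", "data": {"motion": [[0,-12,0,0,1],[0,0,-35,0,1],[0,0,-35,0,0],[32,-32,0,0.6,0],[32,-32,0,0,0],[32,-32,0,0,0],[27,-29,0,0,0],[0,0,0,0,0],[0,0,0,0,0],[0,0,0,0,0]]}}

```text
t: 17.85
eef_pos: [421.3, 212.4, 84.3]
tcp_rot: [3.141, 0.001, 3.134]
ft_force: [0.1, -0.6, -0.8]
opening: 0.619
grip_force: 0.0
```

Request:
{"op": "carry_out", "data": {"motion": [[0,-4,0,0,0],[0,0,0,0,0],[0,0,0,0,0],[0,0,0,0,0],[0,0,35,0,0],[0,0,35,0,0],[0,0,0,0,0],[0,0,0,0,1],[0,0,0,0,1],[0,0,0,0,1],[0,0,0,0,1],[0,0,0,0,1]]}}

```text
t: 19.05
eef_pos: [420.8, 207.8, 15.4]
tcp_rot: [3.141, 0.002, 3.134]
ft_force: [-1.6, -0.2, 9.4]
opening: 0.736
grip_force: 30.0
```

Request:
{"op": "carry_out", "data": {"motion": [[-10,10,0,-0.6,1],[-16,16,0,0,1],[-16,16,0,0,1],[-16,16,0,0,1],[-14,14,0,0,1],[-8,9,0,0,1],[-4,2,0,0,1],[-2,0,0,0,1],[-2,0,0,0,1],[0,0,0,0,1]]}}

```text
t: 20.05
eef_pos: [505.8, 290.8, 15.3]
tcp_rot: [-3.141, -0.004, -3.138]
ft_force: [-14.1, 2.0, 13.4]
opening: 0.731
grip_force: 30.0
```

Request:
{"op": "carry_out", "data": {"motion": [[-2,0,0,0,1],[0,0,0,0,1],[-2,0,0,0,1],[0,0,0,0,1]]}}

```text
t: 20.45
eef_pos: [507.5, 290.3, 15.0]
tcp_rot: [-3.139, -0.009, -3.139]
ft_force: [-22.8, 0.7, 18.4]
opening: 0.734
grip_force: 30.0
```

Request:
{"op": "carry_out", "data": {"motion": [[3,0,0,0,0.2],[0,0,0,0,0.2],[0,0,0,0,0.2],[0,0,-15,0,0.2],[0,0,-45,0,0.2],[-10,-27,0,0,1],[-26,-30,0,0,1],[0,0,0,0,1],[0,0,0,0,1],[0,0,0,0,1],[0,0,0,0,1],[0,0,0,0,1]]}}

```text
t: 21.65
eef_pos: [544.9, 234.6, 74.3]
tcp_rot: [3.142, -0.0, -3.137]
ft_force: [0.2, -0.7, -0.2]
opening: 0.268
grip_force: 0.0
```

Request:
{"op": "carry_out", "data": {"motion": [[0,0,0,0,1],[0,0,0,0,1],[0,0,35,0,1],[0,0,25,0,1],[0,0,0,0,1],[0,8,0,0,1],[0,8,0,0,1],[0,7,0,0,1],[0,5,0,0,1],[0,0,0,0,1]]}}

```text
t: 22.65
eef_pos: [545.4, 262.9, 14.9]
tcp_rot: [3.141, 0.001, -3.138]
ft_force: [-0.2, -0.6, 0.8]
opening: 0.005
grip_force: 0.0
```

Request:
{"op": "carry_out", "data": {"motion": [[0,3,0,0,1],[0,3,0,0,1],[0,2,0,0,1],[0,0,0,0,1],[0,0,0,0,1]]}}

```text
t: 23.15
eef_pos: [545.3, 269.7, 14.4]
tcp_rot: [-3.142, 0.0, -3.139]
ft_force: [-0.4, -4.3, 4.5]
opening: 0.003
grip_force: 2.4
```

Request:
{"op": "carry_out", "data": {"motion": [[0,2,0,0,1],[0,2,0,0,1],[0,0,0,0,1],[0,0,0,0,1]]}}

```text
t: 23.55
eef_pos: [545.2, 270.1, 14.4]
tcp_rot: [-3.137, -0.002, -3.138]
ft_force: [1.4, -32.8, 11.6]
opening: 0.007
grip_force: 16.9
```

Request:
{"op": "carry_out", "data": {"motion": [[0,2,0,0,1],[0,2,0,0,1],[0,0,0,0,1],[0,0,0,0,1]]}}

```text
t: 23.95
eef_pos: [545.0, 270.3, 14.4]
tcp_rot: [-3.133, -0.005, -3.138]
ft_force: [3.7, -61.3, 17.4]
opening: 0.001
grip_force: 31.4
```

Request:
{"op": "carry_out", "data": {"motion": [[0,-13,0,0,1],[0,0,-30,0,1],[0,0,-30,0,1],[43,24,0,0,1],[40,24,0,0,1],[0,0,0,0,1],[0,0,30,0,1],[0,0,30,0,1],[0,0,0,0,1],[-5,0,0,0,1],[-4,0,0,0,1],[0,0,0,0,1]]}}

```text
t: 25.15
eef_pos: [472.5, 312.9, 15.5]
tcp_rot: [3.14, 0.002, -3.139]
ft_force: [-0.0, 0.3, -0.3]
opening: 0.003
grip_force: 0.0
```

Request:
{"op": "carry_out", "data": {"motion": [[-3,0,0,0,1],[-3,0,0,0,1],[0,0,0,0,1],[0,0,0,0,1]]}}

```text
t: 25.55
eef_pos: [476.5, 312.6, 14.5]
tcp_rot: [-3.141, -0.001, -3.138]
ft_force: [-4.9, 0.1, 3.6]
opening: 0.007
grip_force: 2.4
```

Request:
{"op": "carry_out", "data": {"motion": [[-2,0,0,0,1],[-2,0,0,0,1],[0,0,0,0,1],[0,0,0,0,1]]}}

```text
t: 25.95
eef_pos: [476.7, 312.4, 14.4]
tcp_rot: [-3.139, -0.008, -3.138]
ft_force: [-24.3, 5.3, 17.3]
opening: 0.001
grip_force: 12.2
```

Request:
{"op": "carry_out", "data": {"motion": [[12,0,0,0,1],[0,35,0,0,1],[0,35,0,0,1],[0,0,0,0,1],[-5,0,0,0,1],[-4,0,0,0,1],[-2,0,0,0,1],[0,0,0,0,1],[0,0,0,0,1]]}}

```text
t: 26.85
eef_pos: [476.4, 382.1, 14.1]
tcp_rot: [-3.14, -0.007, -3.14]
ft_force: [-22.5, 10.5, 9.5]
opening: 0.005
grip_force: 11.0
```

Request:
{"op": "carry_out", "data": {"motion": [[-2,0,0,0,1],[0,0,0,0,1],[0,0,0,0,1]]}}

```text
t: 27.15
eef_pos: [476.5, 382.1, 14.1]
tcp_rot: [-3.139, -0.01, -3.14]
ft_force: [-32.4, 12.1, 15.1]
opening: 0.002
grip_force: 15.9
```

Request:
{"op": "carry_out", "data": {"motion": [[12,0,0,0,1],[0,35,0,0,1],[0,35,0,0,1],[0,0,0,0,1],[-5,0,0,0,1],[-4,0,0,0,1],[-2,0,0,0,1],[0,0,0,0,1],[-2,0,0,0,1],[0,0,0,0,1],[0,0,0,0,1]]}}

```text
t: 28.25
eef_pos: [476.3, 451.5, 14.0]
tcp_rot: [-3.138, -0.012, -3.14]
ft_force: [-37.7, 9.3, 16.3]
opening: 0.006
grip_force: 18.9
```

Request:
{"op": "carry_out", "data": {"motion": [[15,0,0,0,1],[10,0,-30,0,1],[20,0,-40,0,1],[30,20,-40,0,1],[40,40,-40,0,1],[40,40,-20,0,1],[40,20,0,0,1],[40,20,0,0,1],[0,0,0,0,1],[0,0,0,0,1]]}}

```text
t: 29.25
eef_pos: [267.5, 572.2, 166.9]
tcp_rot: [-3.141, 0.0, -3.138]
ft_force: [-0.4, -0.9, 0.6]
opening: 0.002
grip_force: 0.0
```

```bash
python3 - <<'E'
from cell import env
from h import *
c=env.read_camera('top');im=c['color'][:,:,::-1]
cv2.imwrite('pics/top5.png',cv2.resize(im[190:305,155:400],None,fx=3.2,fy=3.2,interpolation=cv2.INTER_CUBIC))
E
```

```text
(no output)
```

View pics/top5.png

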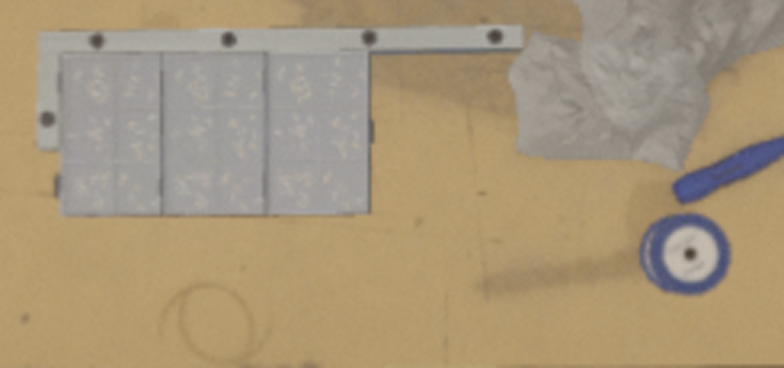

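All three cases sit flush in the corner with no gaps (crop x 60–370, y 52–213), and the spool at (688,254) hasn't moved.

```bash
python3 -c "
from cell import env
print(env.job_done())"
```

```text
the job is handed in; nothing more can be done
None
```

The lid is shut and the three cases are in a tight row, flush with the back rail and end stop. I handed the job in at about 29 s; no verdict came back.

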